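# Size a flanged bush on gauge pins and clip the label holder on its stand

## Task

Find out by trying which of the two gauge pins the flanged bush slides down over freely, never forcing it, and leave it standing there, flange down and fully home on that stand's shelf. Then take the label holder out of the wooden block and push it down behind the sprung lip on the front of that same stand, about centred and card to the front, until it sits home on the rail's seat; finish while still gripping it and pressing it firmly down, since it is going to be screwed fast from behind. Leave the other things lying about where they are.

Things in the scene. Friction and masses are not known exactly. Their poses are not given: they have to be found in the camera images.
- bush: Flanged bush of turned steel standing upright on the worktop at the left: flange 42 mm across and 6 mm thick at the bottom, barrel 34 mm across, 45 mm high overall, bore 24 mm right through, 160 g. Origin: on its axis at the underside of the flange; z up along the axis. A fixed red tool box with its lid ajar, up to 180 mm high, stands between it and the gauge board.
- pin_1: Gauge pin on stand 1. Upright turned steel pin, 40 mm high, top 10 mm tapered to 14 mm across. One pin is 22.0 mm thick, the other 25.5 mm, which is not marked: the bush goes fully over the thinner and sticks about 9 mm below the top of the thicker. Origin: on the axis at the pin's foot, level with its stand's shelf (58 mm above the worktop); z up, x away from the stand's front.
- pin_2: Gauge pin on stand 2. Upright turned steel pin, 40 mm high, top 10 mm tapered to 14 mm across. One pin is 22.0 mm thick, the other 25.5 mm, which is not marked: the bush goes fully over the thinner and sticks about 9 mm below the top of the thicker. Origin: on the axis at the pin's foot, level with its stand's shelf (58 mm above the worktop); z up, x away from the stand's front.
- seat_1: Stand 1 (the one with pin 1). Dark steel strip, 86 mm long, low on the front face of its stand. Origin: on its top, where the middle of the label holder's lower edge rests when home with its back on the face (2 mm in front of the face, 62 mm in front of the pin's axis, 32 mm below the shelf). x points into the stand, y along the strip, z up.
- seat_2: Stand 2 (the one with pin 2). Dark steel strip, 86 mm long, low on the front face of its stand. Origin: on its top, where the middle of the label holder's lower edge rests when home with its back on the face (2 mm in front of the face, 62 mm in front of the pin's axis, 32 mm below the shelf). x points into the stand, y along the strip, z up.
- lip_1 (a joint): Stand 1. Angle (rad, 0 at rest, 0.1 to 0.2 with the holder in) of the sprung steel lip, 84 mm long, hinged in front of the seat. At rest its nip, 20.5 mm above the seat, is 2 mm from the stand's face; above, it flares to a mouth 8 mm wide, about level with the shelf's edge 32 mm above the seat. The holder's plate goes in from above; the lip yields to a few N (at most 15) and grips by friction.
- lip_2 (a joint): Stand 2. Angle (rad, 0 at rest, 0.1 to 0.2 with the holder in) of the sprung steel lip, 84 mm long, hinged in front of the seat. At rest its nip, 20.5 mm above the seat, is 2 mm from the stand's face; above, it flares to a mouth 8 mm wide, about level with the shelf's edge 32 mm above the seat. The holder's plate goes in from above; the lip yields to a few N (at most 15) and grips by friction.
- gauge_board: Wooden board, 150 x 262 x 12 mm, fixed at the right of the bench; the two grey folded-steel stands (90 deep, 104 wide, 46 mm high, fixed) are mounted on it side by side, 128 mm between their middles, in either order. Origin: centre of its underside; x points away from its front edge (the side with the card rails), y to the left along it.
- label_holder: Aluminium label holder with a blank white card in its front, 80 mm wide (its y), 72 mm high (its z), standing upright in the front slot of the wooden block. The plate is 4 mm thick (its x), its lower edge rounded; the top 16 mm is a ribbed grip bead 10 mm thick, centred on the plate. 70 g. Origin: middle of the lower edge; the card faces -x. Card frame proud of the plate from 29 mm up.
- card_front (a point): Point 10 mm in front of the middle of the label holder's card (holder frame: x -10, y 0, z 43 mm); it shows which way the card faces.
- card_block: Light wooden block, 62 (x) x 112 (y) x 35 mm high, fixed, with two saw slots 6 mm wide along y, 27 mm deep, their middles 14 mm in front of and behind the block's middle; the rear slot is empty. The holder stands in the front slot, its lower edge 8 mm above the worktop, its top at 80 mm. Origin: centre of the underside; front is -x.
- spanner_10: Bystander: combination spanner, 146 mm long, lying flat. Leave alone.
- cutting_oil: Bystander: round bottle with a yellow cap, 54 mm across, 166 mm high. Leave alone.
Mind the look-alikes: they are no part of the job. What is shaped like the bush but blue is not meant.

How it is judged (in metres and radians):
On the way, in this order (a step that is already met when the one before it is completed fails the run):
1. the bush is fully down over the gauge pin that it fits, and let go (((horizontal distance between bush and pin_1 below 0.004 m and z of bush in the frame of pin_1 below 0.004 m and angle between bush's own z axis and vertical below 0.08 rad) or (horizontal distance between bush and pin_2 below 0.004 m and z of bush in the frame of pin_2 below 0.004 m and angle between bush's own z axis and vertical below 0.08 rad)) and contact force between the fingers and bush below 0.1 N), for 0.2 s.
2. the label holder is gripped and pressed home behind the lip of the stand that carries the bush (((horizontal distance between bush and pin_1 below 0.004 m and z of bush in the frame of pin_1 below 0.004 m and angle between bush's own z axis and vertical below 0.08 rad and z of label_holder in the frame of seat_1 between -0.004 and 0.003 m and x of label_holder in the frame of seat_1 between -0.005 and 0.004 m and y of label_holder in the frame of seat_1 between -0.015 and 0.015 m and angle between label_holder's own z axis and vertical below 0.1 rad and x of card_front in the frame of seat_1 below -0.002 m and contact force between label_holder and seat_1 above 4 N and contact force between the fingers and label_holder above 3 N) or (horizontal distance between bush and pin_2 below 0.004 m and z of bush in the frame of pin_2 below 0.004 m and angle between bush's own z axis and vertical below 0.08 rad and z of label_holder in the frame of seat_2 between -0.004 and 0.003 m and x of label_holder in the frame of seat_2 between -0.005 and 0.004 m and y of label_holder in the frame of seat_2 between -0.015 and 0.015 m and angle between label_holder's own z axis and vertical below 0.1 rad and x of card_front in the frame of seat_2 below -0.002 m and contact force between label_holder and seat_2 above 4 N and contact force between the fingers and label_holder above 3 N))), for 0.2 s.
At the end, for the whole second after the job is handed in: Bush on the pin it fits: centred within 4 mm, flange within 4 mm of the shelf, upright. Holder behind that stand's lip, card to the front: edge within 3 mm of the seat, 4 mm of the face, 15 mm of the middle, upright within 0.1 rad; still gripped (over 3 N) and pressed on the seat (over 4 N) (((horizontal distance between bush and pin_1 below 0.004 m and z of bush in the frame of pin_1 below 0.004 m and angle between bush's own z axis and vertical below 0.08 rad and z of label_holder in the frame of seat_1 between -0.004 and 0.003 m and x of label_holder in the frame of seat_1 between -0.005 and 0.004 m and y of label_holder in the frame of seat_1 between -0.015 and 0.015 m and angle between label_holder's own z axis and vertical below 0.1 rad and x of card_front in the frame of seat_1 below -0.002 m and contact force between label_holder and seat_1 above 4 N and contact force between the fingers and label_holder above 3 N) or (horizontal distance between bush and pin_2 below 0.004 m and z of bush in the frame of pin_2 below 0.004 m and angle between bush's own z axis and vertical below 0.08 rad and z of label_holder in the frame of seat_2 between -0.004 and 0.003 m and x of label_holder in the frame of seat_2 between -0.005 and 0.004 m and y of label_holder in the frame of seat_2 between -0.015 and 0.015 m and angle between label_holder's own z axis and vertical below 0.1 rad and x of card_front in the frame of seat_2 below -0.002 m and contact force between label_holder and seat_2 above 4 N and contact force between the fingers and label_holder above 3 N))); the arm keeps its last pose, push and grip.
It fails at once if the bush is forced on a gauge pin (over 80 N) (contact force between bush and pin_1 above 80 N or contact force between bush and pin_2 above 80 N).
It fails at once if one of the bystanders is moved by more than 40 mm (distance of any of spanner_10, cutting_oil from where it was at the start of the episode above 0.04 m).
It also fails if it takes over 67 s, if anything falls off the work surface, if the arm or the gripper's body presses on something with over 40 N, if the wrist force passes 120 N, or if a joint passes its speed limit or range.

## Robot

A 6-joint arm with a two-finger parallel gripper is mounted at the origin on a cart in front of the work surface, level with it; the furniture and walls round the work are solid. World frame = base frame: x ahead of the robot, y to its left, z up, the work surface at z = 0. Lengths are in mm, angles in rad, forces in N, time in s.
With the tool pointing down it reaches from about 275 to 1000 mm from the base axis. Payload 8.4 kg.
Tool frame: the origin (TCP) lies between the finger pads; the fingertips stand 22 mm ahead of it and the grasp point (between the pads) lies 3 mm ahead of it; z points along the fingers, y is the line along which they close (so a half turn about z gives the same grasp; the last joint's range is limited). The gripper opens to 85 mm and grips with 20 to 120 N. Pads are 22 mm wide; open, the fingers measure 114 mm over their backs; the gripper's body (76 mm by 85 mm) begins 54 mm behind the grasp point. The pads swing forward as they close: fully open they stand 13 mm farther back than shut.
Start: joints at [1.28, 0.353, 1.633, -0, 1.155, -0.002], TCP at [178, 599.119, 253.281] pointing down, gripper open.
Joint ranges: [-2.63, 2.63], [-0.92, 2.1], [0.06, 2.66], [-1.3, 4.44], [0, 2.69], [-3.02, 3.02]. Speed limits (rad/s): [2.22, 2.22, 2.79, 3.14, 3.14, 3.14].

## Interface

Orientations are given as [roll, pitch, yaw] about the fixed x, y, z axes, in that order (R = Rz(yaw) Ry(pitch) Rx(roll)).
In Python, from rig import r, grab_frame gives the robot as it stands.
- The arm moves only by the shell command python3 -m inch 'ROWS' [FORCE]. ROWS is JSON, a list of rows, each a list of 7 numbers: the turn, a rotation vector about the tool's x, y, z as a fraction of full scale, then the shift along the tool's x, y, z as a fraction of full scale, then the closure, from 0 (fully open) to 1 (shut). In form: [[rx, ry, rz, dx, dy, dz, fingers], ...]. A call has 1 to 8 rows; each row shifts and turns the commanded pose from where the row before left it, along the tool's axes as they then stand; what a row does not reach is not made up. Full scale, the value 1, is 2.5 cm for a shift and pi rad for a turn. A row lasts 1/12 s, in which the tool goes at most 41.7 mm and 7.16 degrees, less where a joint would pass 70% of its speed; a pose out of reach is approached as far as the arm can. A call with a number of a shift or a turn outside -1 to 1 is refused whole. A call with a gripper value outside its range is refused whole. The fingers move at their own pace and stop on an object; FORCE is the grip in N (left out, the last holds). Time passes only in rows, so rows that do not move let the fingers close. It gives the time, the measured TCP pose, the force, the opening and the grip force at its end, in the units of the state.
- r.sense(): the state, without advancing time (a new reading comes with each control period).
- grab_frame(name): name is "scene" or "top" or "wrist"; returns a dict with "pixels" (420x560x3 uint8, red, green, blue), "z_map" (420x560 float32, mm along the optical axis (not along the pixel's ray), 0 where there is no reading), "vertical_fov" (degrees; the focal length in pixels is half the picture's height over the tangent of half this angle, whatever the lens; pixels are square), "cx", "cy" (the principal point, pixels), "dist" ([k1, k2, p1, p2, k3] as OpenCV has them; the pictures are not rectified), "cam_to_world" (4x4, takes a point from camera to world coordinates). Camera axes: x right, y down, z forward; pixel columns grow to the right and rows downward; lengths in mm; the calibration is good to about 2 mm. A picture is of the moment at which its call begins.
- r.sign_off(): hands the job in; it is judged then, once.
The state is a dict: "clock": time; "qpos": joint angles; "qvel": joint speeds; "joint_efforts": joint torques, N m; "eef_pos": TCP position; "tcp_rot": TCP orientation; "contact_force": force on the tool from outside, world axes, zero at the start; "wrist_torque": the same for the moment, N m; "opening": opening from 0.0 (shut) to 1.0 (fully open); "grasp_force": force on a finger pad.
Only numpy, scipy, OpenCV 4.12 (cv2) and the standard library are available. Lean on these libraries where they do the work, as an engineer would, in place of code of your own. Each camera call takes 0.05 s, during which the arm holds its last target. There are 200 camera calls.

## Working session

There is one attempt and no reset: what is moved stays moved. The work goes in short steps, Python scripts to look and compute and a shell command to move; the robot and the scene stay as the last step left them, time stands still between calls to the robot, and variables do not carry over. Pictures are saved under pics/ and viewed, at most 10 in all, crops included, and the job is handed in when it is done.

```bash
mkdir -p pics; cat > h.py <<'E'
import numpy as np, cv2
from rig import r, grab_frame
def snap(n,f=None):
    d=grab_frame(n); 
    if f: cv2.imwrite('pics/'+f,d['pixels'][:,:,::-1])
    np.savez('last_'+n+'.npz',**d); return d
def load(n): return dict(np.load('last_'+n+'.npz'))
def world(d,u,v,z=None,Z=None):
    """pixel->world: by depth, or by plane of world height Z"""
    h=d['pixels'].shape[0]; f=h/2/np.tan(np.radians(float(d['vertical_fov']))/2)
    K=np.array([[f,0,float(d['cx'])],[0,f,float(d['cy'])],[0,0,1]])
    p=cv2.undistortPoints(np.array([[[u,v]]],float),K,np.array(d['dist'],float))[0,0]
    ray=np.array([p[0],p[1],1]); T=d['cam_to_world']
    if Z is None: s=z or float(d['z_map'][int(v),int(u)])
    else: s=(Z-T[2,3])/(T[:3,:3]@ray)[2]
    return T[:3,:3]@(ray*s)+T[:3,3]
E
python3 - <<'E'
from h import *
a=snap('scene','s1.png');b=snap('top','t1.png')
for d in(a,b): print(d['cam_to_world'].round(2).tolist(),d['vertical_fov'],d['dist'])
print(r.sense())
E
```

```text
[[0.82, -0.41, 0.4, 42.42], [-0.57, -0.59, 0.57, -728.14], [-0.0, -0.7, -0.72, 1021.85], [0.0, 0.0, 0.0, 1.0]] 48.83854822598374 [-0.02858183  0.          0.          0.          0.        ]
[[0.0, -0.99, 0.11, 431.47], [-1.0, 0.0, 0.03, 31.78], [-0.03, -0.11, -0.99, 1130.05], [0.0, 0.0, 0.0, 1.0]] 56.476649142297376 [-0.00449885  0.          0.          0.          0.        ]
{'clock': 0.1, 'qpos': array([ 1.27962302e+00,  3.53612014e-01,  1.63406263e+00, -2.11368722e-06,
        1.15518467e+00, -2.40746425e-03]), 'qvel': array([-0.00186902, -0.00156177, -0.00034603,  0.00067348,  0.00154895,
       -0.00045244]), 'joint_efforts': array([ 1.64291141e-04, -6.06357336e+01, -3.42816532e+01, -1.99769084e-05,
        3.95122086e-03, -1.08201256e-06]), 'eef_pos': array([177.87163534, 598.73965198, 252.614816  ]), 'tcp_rot': array([-3.14032600e+00, -1.11676779e-06,  2.85282766e+00]), 'contact_force': array([-0.56727974,  0.23163223,  0.29710125]), 'wrist_torque': array([-0.03378134, -0.00103899,  0.025567  ]), 'grasp_force': 0.0, 'opening': 1.0012183198904963}
```

View pics/t1.png

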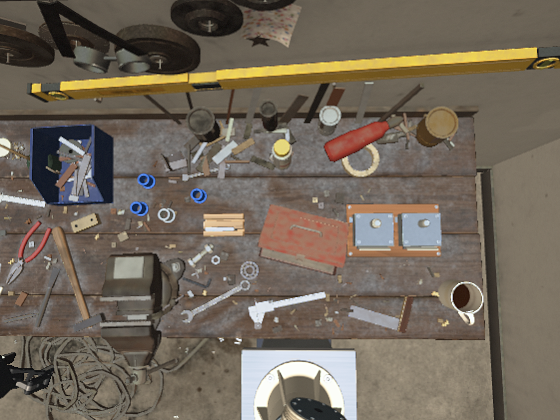

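View pics/s1.png

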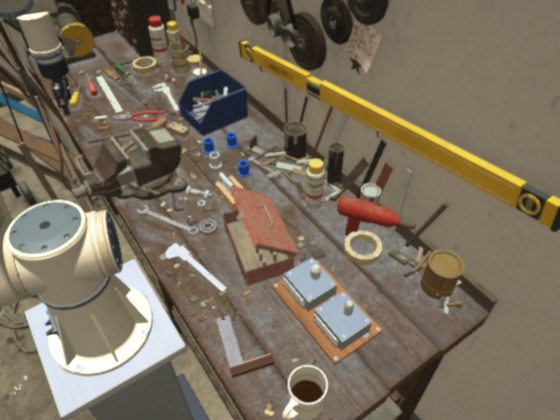

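Top view: three blue ringed parts at (147,180), (138,208) and (198,195), and one grey ringed part at (166,214). Small nuts lie near (215,260). The grey part fits the bush by colour and size, so I'll confirm it in a crop. The block with the holder is at (223,224), the stands at (374,230) and (421,230).

```bash
python3 - <<'E'
from h import *
d=load('top');p=d['pixels'][:,:,::-1]
a=cv2.resize(p[165:245,120:250],None,fx=6,fy=6,interpolation=cv2.INTER_CUBIC)
b=cv2.resize(p[195:265,340:450],None,fx=6,fy=6,interpolation=cv2.INTER_CUBIC)
cv2.imwrite('pics/c1.png',a);cv2.imwrite('pics/c2.png',b)
for u,v,Z in[(166,214,45),(223,224,80),(376,224,98),(423,224,98),(349,206,12),(349,254,12),(440,206,12),(440,254,12)]:
  print(u,v,world(d,u,v,Z=Z).round(0),world(d,u,v).round(0))
E
```

```text
166 214 [527. 370.  45.] [531. 385.  -3.]
223 224 [497. 203.  80.] [499. 210.  35.]
376 224 [ 496. -203.   98.] [ 496. -204.   97.]
423 224 [ 496. -326.   98.] [ 496. -327.   95.]
349 206 [ 553. -147.   12.] [ 552. -147.   14.]
349 254 [ 416. -145.   12.] [ 416. -144.   16.]
440 206 [ 553. -406.   12.] [ 554. -411.   -1.]
440 254 [ 417. -400.   12.] [ 417. -401.    9.]
```

View pics/c1.png

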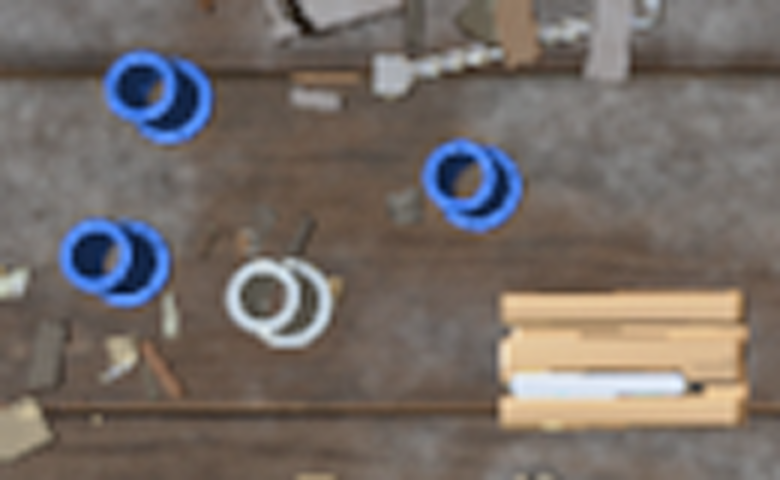

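View pics/c2.png

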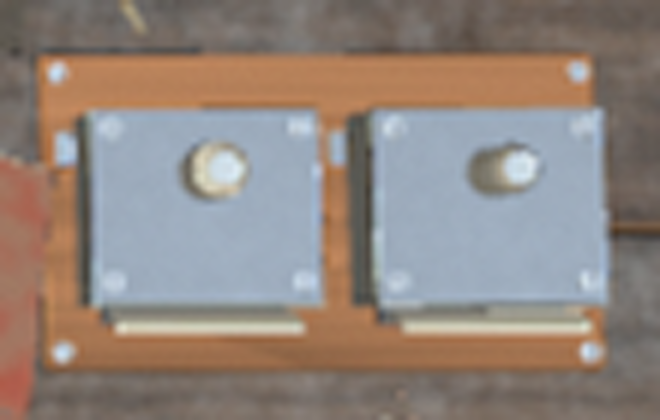

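The enlarged crop shows one steel-grey ring, at about (164,214) with its flange at (168,215). All the other flanged shapes are blue, so this one is the bush. The second crop shows pin tops at (377.7,222.8) and (426.7,222.8); the left pin looks a little thicker. I turn the tool so the fingers close along world x.

```bash
python3 - <<'E'
from h import *
d=load('top')
for u,v,Z in[(163.8,214.3,45),(168.5,215.8,6),(219.7,229.2,80),(205,228,80),(234.3,230,80),(377.5,222.8,98),(426.5,222.8,98),(203.5,228,35),(244,228,35)]:
  print(u,v,world(d,u,v,Z=Z).round(1))
E
python3 -m inch '[[0,0,0.037,0,0,0,0],[0,0,0.037,0,0,0,0],[0,0,0.037,0,0,0,0],[0,0,0.037,0,0,0,0],[0,0,0.037,0,0,0,0],[0,0,0.037,0,0,0,0],[0,0,0.037,0,0,0,0],[0,0,0.037,0,0,0,0]]'
python3 -m inch '[[0,0,0.037,0,0,0,0],[0,0,0.037,0,0,0,0],[0,0,0.037,0,0,0,0],[0,0,0,0,0,0,0]]'
```

```text
163.8 214.3 [526.  375.9  45. ]
168.5 215.8 [525.  374.4   6. ]
219.7 229.2 [482.6 211.5  80. ]
205 228 [485.8 251.4  80. ]
234.3 230 [480.5 172.   80. ]
377.5 222.8 [ 498.9 -207.4   98. ]
426.5 222.8 [ 499. -335.   98.]
203.5 228 [488.2 265.1  35. ]
244 228 [488.3 150.8  35. ]
clock: 0.77
eef_pos: [177.9, 598.8, 252.8]
tcp_rot: [-3.141, 0.001, 1.917]
contact_force: [-0.9, -0.0, -1.1]
opening: 1.0
grasp_force: 0.0
clock: 1.1
eef_pos: [177.9, 598.9, 252.9]
tcp_rot: [-3.141, 0.001, 1.569]
contact_force: [0.3, 0.7, 0.1]
opening: 1.002
grasp_force: 0.0
```

```bash
python3 -m inch '[[0,0,0,-0.64,0.99,0,0],[0,0,0,-0.64,0.99,0,0],[0,0,0,-0.64,0.99,0,0],[0,0,0,-0.64,0.99,0,0],[0,0,0,-0.64,0.99,0,0],[0,0,0,-0.64,0.99,0,0],[0,0,0,-0.64,0.99,0,0]]'
python3 -m inch '[[0,0,0,-0.64,0.99,0,0],[0,0,0,-0.64,0.99,0,0],[0,0,0,-0.64,0.99,0.4,0],[0,0,0,-0.64,0.99,0.6,0],[0,0,0,-0.64,0.99,0.6,0],[0,0,0,-0.64,0.99,0.6,0],[0,0,0,-0.64,0.99,0,0],[0,0,0,0,0,0,0]]'
python3 - <<'E'
from h import *
snap('wrist','w1.png')
print(r.sense()['eef_pos'])
E
```

```text
clock: 1.68
eef_pos: [352.6, 486.7, 253.1]
tcp_rot: [-3.141, 0.0, 1.579]
contact_force: [0.3, 0.4, -0.4]
opening: 1.0
grasp_force: 0.0
clock: 2.35
eef_pos: [528.6, 373.1, 196.9]
tcp_rot: [3.142, 0.002, 1.576]
contact_force: [-0.0, -0.6, 0.1]
opening: 1.0
grasp_force: 0.0
[526.9536997  374.54488573 197.39469141]
```

View pics/w1.png

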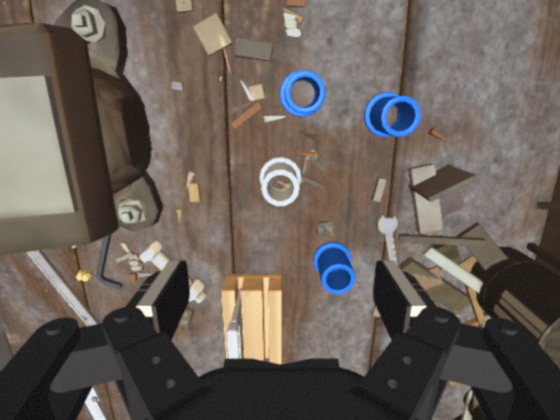

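The wrist view shows the steel bush at about (280,183) and the blue look-alikes at (303,93), (392,115) and (335,268). The block is at (253,320). I measure the bush from depth.

```bash
cat >> h.py <<'E'
def cloud(d,u0,u1,v0,v1):
    """world points of a pixel window, with u,v"""
    P=[]
    for v in range(v0,v1):
        for u in range(u0,u1):
            if d['z_map'][v,u]>0: P.append([*world(d,u,v),u,v])
    return np.array(P)
E
python3 - <<'E'
from h import *
d=load('wrist');P=cloud(d,245,315,145,215)
Q=P[(P[:,2]>38)&(P[:,2]<55)]
print(len(Q),Q[:,2].mean(),Q.min(0),Q.max(0)); (c,s,a)=cv2.minAreaRect(Q[:,:2].astype(np.float32));print(c,s)
c,rad=cv2.minEnclosingCircle(Q[:,:2].astype(np.float32));print(c,rad)
P=cloud(d,215,290,270,358);Q=P[(P[:,2]>70)&(P[:,2]<95)];print(len(Q),Q.min(0),Q.max(0))
T=d['cam_to_world'];print(T.round(2))
E
```

```text
637 44.457116961242555 [510.59162802 361.95164067  38.03776868 261.         168.        ] [543.46621749 394.6702748   47.19121635 298.         205.        ]
(526.9718017578125, 378.39923095703125) (32.75377655029297, 32.80858612060547)
(527.087646484375, 377.94305419921875) 16.960235595703125
418 [479.08392333 217.14684575  70.04895104 227.         324.        ] [490.35299711 255.21579121  81.40887543 240.         357.        ]
[[ 1.0000e+00  1.0000e-02  0.0000e+00  5.2803e+02]
 [ 1.0000e-02 -9.5000e-01 -3.0000e-01  4.4961e+02]
 [-0.0000e+00  3.0000e-01 -9.5000e-01  3.1766e+02]
 [ 0.0000e+00  0.0000e+00  0.0000e+00  1.0000e+00]]
```

```bash
python3 -m inch '[[0,0,0,0.12,0,0.9,0],[0,0,0,0,0,0.9,0],[0,0,0,0,0,0.9,0],[0,0,0,0,0,0.9,0],[0,0,0,0,0,0.9,0],[0,0,0,0,0,0.9,0],[0,0,0,0,0,0.6,0],[0,0,0,0,0,0.48,0]]'
python3 -m inch '[[0,0,0,0,0,0,0.7],[0,0,0,0,0,0,0.7],[0,0,0,0,0,0,0.8],[0,0,0,0,0,0,0.8],[0,0,0,0,0,0,0.8],[0,0,0,0,0,0,0.8],[0,0,0,0,0,0,0.8],[0,0,0,0,0,0,0.8]]' 50
```

```text
clock: 3.07
eef_pos: [523.8, 379.7, 34.8]
tcp_rot: [-3.14, 0.001, 1.578]
contact_force: [-0.1, -0.2, 0.3]
opening: 1.002
grasp_force: 0.0
clock: 3.73
eef_pos: [526.1, 380.0, 38.0]
tcp_rot: [3.14, -0.002, 1.574]
contact_force: [-0.7, 0.2, 6.8]
opening: 0.391
grasp_force: 49.4
```

```bash
python3 -m inch '[[0,0,0,0,0,-0.4,0.8],[0,0,0,0,0,-0.9,0.8],[0,0,0,0,0,-0.98,0.8],[0,0,0,0,0,-0.98,0.8],[0,0,0,0,0,-0.98,0.8],[0,0,0,0,0,-0.98,0.8],[0,0,0,0,0,-0.98,0.8],[0,0,0,0,0,-0.98,0.8]]'
python3 -m inch '[[0,0,0,0,0,-0.98,0.8],[0,0,0,0,0,-0.98,0.8],[0,0,0,0,0,0,0.8],[0,0,0,0,0,0,0.8]]'
python3 - <<'E'
from h import *
d=snap('wrist','w2.png')
print(r.sense()['eef_pos'],r.sense()['tcp_rot'])
E
```

```text
clock: 4.4
eef_pos: [525.0, 379.1, 218.2]
tcp_rot: [3.141, -0.0, 1.574]
contact_force: [1.4, 0.6, -0.9]
opening: 0.387
grasp_force: 49.9
clock: 4.73
eef_pos: [525.8, 379.6, 267.3]
tcp_rot: [3.138, -0.002, 1.574]
contact_force: [0.0, 0.6, -2.0]
opening: 0.388
grasp_force: 49.9
[525.05035715 379.11501276 265.4226693 ] [ 3.14085864e+00 -5.04309743e-04  1.57419463e+00]
```

View pics/w2.png

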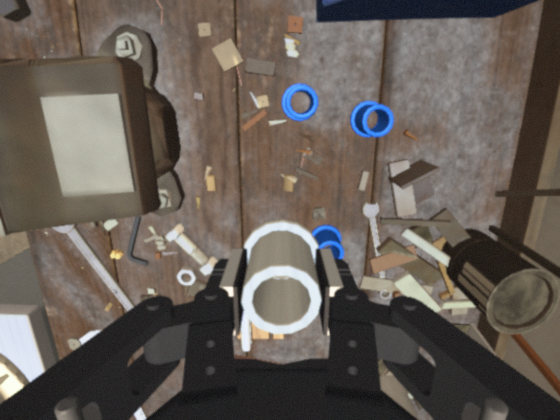

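The bush is held square by its barrel, with its top ring at (280,298) and flange rim near (282,250). Now I measure its offset from the TCP.

```bash
python3 - <<'E'
from h import *
d=load('wrist');P=cloud(d,236,326,215,345)
T=d['cam_to_world'];print(T[:3,3])
print(np.histogram(P[:,2],bins=np.arange(200,300,5)))
zt=np.percentile(P[(P[:,3]>250)&(P[:,3]<312)&(P[:,4]>320)][:,2],50);print(zt)
g=d['pixels'][P[:,4].astype(int),P[:,3].astype(int)].min(1)
Q=P[(abs(P[:,2]-zt)<6)&(g>110)];print(len(Q),Q.min(0),Q.max(0),Q.mean(0))
c,rad=cv2.minEnclosingCircle(Q[:,:2].astype(np.float32));print(c,rad)
print(r.sense()['eef_pos'])
E
```

```text
[525.00576954 455.5582295  388.34390594]
(array([   0,    0,    0,    0,    0,    1,  431,  793,  386,  500,  678,
        743,  833,  915, 2674,  427,  360,    1,    0]), array([200, 205, 210, 215, 220, 225, 230, 235, 240, 245, 250, 255, 260,
       265, 270, 275, 280, 285, 290, 295]))
34.91542387917087
243 [469.61532467 156.10424699  32.09524183 238.         322.        ] [528.61782975 182.86982865  37.56728447 282.         338.        ] [501.38632662 164.6981144   35.22317036 261.60493827 333.15226337]
(499.2220458984375, 159.63232421875) 29.606874465942383
[525.05035715 379.11501276 265.4226693 ]
```

```bash
python3 - <<'E'
from h import *
d=load('wrist');P=cloud(d,236,326,245,345)
g=d['pixels'][P[:,4].astype(int),P[:,3].astype(int)].astype(int)
bright=g.min(1)>180
Q=P[(P[:,2]>268)&(P[:,2]<282)&bright];print(len(Q),Q.min(0),Q.max(0),Q.mean(0))
c,rad=cv2.minEnclosingCircle(Q[:,:2].astype(np.float32));print(c,rad)
P=cloud(d,236,326,215,262);F=P[(P[:,2]>228)&(P[:,2]<242)];print(np.percentile(F,[0,5,50,95,100],axis=0).round(1))
E
```

```text
1918 [509.31174571 360.89269912 271.97520914 242.         266.        ] [541.88330344 394.41321695 276.41266294 320.         333.        ] [525.64924233 378.7001998  274.2992416  281.01616267 298.66631908]
(526.1322631835938, 377.63922119140625) 17.117244720458984
[[505.7 376.4 229.6 243.  219. ]
 [508.3 382.9 232.5 248.  222. ]
 [525.1 392.8 235.4 280.  233. ]
 [542.5 397.5 240.6 313.  250. ]
 [544.7 398.7 242.  317.  261. ]]
```

```bash
python3 -m inch '[[0,0,0,-0.5,-0.04,0,0.8],[0,0,0,-0.98,-0.04,0,0.8],[0,0,0,-0.98,-0.04,0,0.8],[0,0,0,-0.98,-0.04,0,0.8],[0,0,0,-0.98,-0.04,0,0.8],[0,0,0,-0.98,-0.04,0,0.8],[0,0,0,-0.98,-0.04,0,0.8],[0,0,0,-0.98,-0.04,0,0.8]]'
python3 -m inch '[[0,0,0,-0.98,-0.04,0,0.8],[0,0,0,-0.98,-0.04,0,0.8],[0,0,0,-0.98,-0.04,0,0.8],[0,0,0,-0.98,-0.04,0,0.8],[0,0,0,-0.98,-0.04,0,0.8],[0,0,0,-0.98,-0.04,0,0.8],[0,0,0,-0.98,-0.04,0,0.8],[0,0,0,-0.98,-0.04,0,0.8]]'
python3 -m inch '[[0,0,0,-0.98,-0.04,0,0.8],[0,0,0,-0.98,-0.04,0,0.8],[0,0,0,-0.98,-0.04,0,0.8],[0,0,0,-0.98,-0.04,0,0.8],[0,0,0,-0.98,-0.04,0,0.8],[0,0,0,-0.98,-0.04,0,0.8],[0,0,0,-0.98,-0.04,0,0.8],[0,0,0,-0.98,-0.04,0,0.8]]'
python3 -m inch '[[0,0,0,-0.98,-0.04,0,0.8],[0,0,0,-0.98,-0.04,0,0.8],[0,0,0,-0.98,-0.04,0,0.8],[0,0,0,-0.5,0,0,0.8],[0,0,0,0,0,0,0.8],[0,0,0,0,0,0,0.8]]'
python3 - <<'E'
from h import *
d=snap('wrist'); np.savez('pin_a.npz',**d)
E
python3 -m inch '[[0,0,0,-0.8,0,0,0.8],[0,0,0,-0.98,0,0,0.8],[0,0,0,-0.98,0,0,0.8],[0,0,0,-0.98,0,0,0.8],[0,0,0,-0.8,0,0,0.8],[0,0,0,-0.58,0,0,0.8],[0,0,0,0,0,0,0.8],[0,0,0,0,0,0,0.8]]'
python3 - <<'E'
from h import *
d=snap('wrist'); np.savez('pin_b.npz',**d)
a=dict(np.load('pin_a.npz'))
cv2.imwrite('pics/w3.png',cv2.resize(np.hstack([a['pixels'],d['pixels']])[:,:,::-1],(800,300)))
for k in(a,d): print(k['cam_to_world'][:3,3])
E
```

```text
clock: 5.45
eef_pos: [516.5, 193.1, 263.3]
tcp_rot: [-3.139, 0.001, 1.574]
contact_force: [-0.3, -0.1, -1.8]
opening: 0.39
grasp_force: 49.9
clock: 6.12
eef_pos: [508.8, -2.5, 263.4]
tcp_rot: [-3.139, 0.0, 1.574]
contact_force: [0.5, 0.1, -1.4]
opening: 0.39
grasp_force: 49.9
clock: 6.78
eef_pos: [501.4, -198.0, 263.3]
tcp_rot: [-3.139, -0.001, 1.574]
contact_force: [1.2, 0.0, -1.0]
opening: 0.387
grasp_force: 49.9
clock: 7.28
eef_pos: [499.4, -282.8, 263.7]
tcp_rot: [-3.14, -0.001, 1.573]
contact_force: [0.5, 0.1, -0.8]
opening: 0.388
grasp_force: 49.9
clock: 8.0
eef_pos: [500.9, -410.0, 264.4]
tcp_rot: [-3.141, -0.001, 1.574]
contact_force: [-0.1, 0.5, -1.5]
opening: 0.392
grasp_force: 49.9
[ 499.39338772 -206.7049916   384.73054861]
[ 500.55152516 -333.95701345  385.36852219]
```

View pics/w3.png

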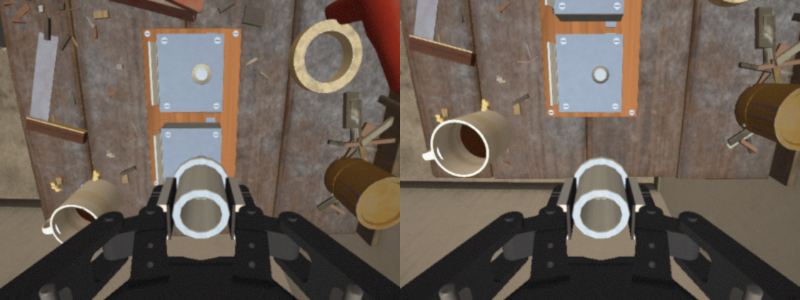

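Left image: pin on the left stand at about (281,104) in full resolution. Right image: pin on the right stand at about (280,105), visibly thinner. I measure both.

```bash
python3 - <<'E'
from h import *
for f in('pin_a.npz','pin_b.npz'):
  d=dict(np.load(f));P=cloud(d,250,312,75,135)
  for lo in(66,80,93):
    Q=P[(P[:,2]>lo)];c,rad=cv2.minEnclosingCircle(Q[:,:2].astype(np.float32));print(f,lo,len(Q),np.round(c,1),round(rad,2),Q[:,2].max().round(1),np.sqrt(len(Q)))
  S=cloud(d,215,345,40,165);S=S[(S[:,2]>54)&(S[:,2]<63)]
  print('shelf',np.median(S[:,2]),np.percentile(S[:,:2],[0.5,99.5],axis=0).round(1),cv2.minAreaRect(S[:,:2].astype(np.float32)))
E
```

```text
pin_a.npz 66 651 [ 498.9 -206. ] 12.56 100.2 25.514701644346147
pin_a.npz 80 651 [ 498.9 -206. ] 12.56 100.2 25.514701644346147
pin_a.npz 93 419 [ 498.5 -206.3] 10.41 100.2 20.46948949045872
shelf 58.32435219108649 [[ 432.9 -257.5]
 [ 528.5 -154.7]] ((480.2214660644531, -206.13681030273438), (97.6364517211914, 103.40280151367188), 0.12717442214488983)
pin_b.npz 66 480 [ 499.2 -334. ] 10.96 100.2 21.908902300206645
pin_b.npz 80 480 [ 499.2 -334. ] 10.96 100.2 21.908902300206645
pin_b.npz 93 338 [ 499.2 -334.1] 9.3 100.2 18.384776310850235
shelf 58.35146551757725 [[ 434.1 -386.2]
 [ 528.7 -282.9]] ((481.0786437988281, -334.1880187988281), (104.84356689453125, 96.28349304199219), 89.94359588623047)
```

```bash
python3 - <<'E'
from h import *
for f in('pin_a.npz','pin_b.npz'):
  d=dict(np.load(f));P=cloud(d,236,326,245,345)
  g=d['pixels'][P[:,4].astype(int),P[:,3].astype(int)].min(1)
  Q=P[(P[:,2]>266)&(P[:,2]<280)&(g>150)]
  c,rad=cv2.minEnclosingCircle(Q[:,:2].astype(np.float32));print(c,rad,len(Q),np.median(Q[:,2]),cv2.minAreaRect(Q[:,:2].astype(np.float32)),'delta',np.array([499.2,-334])-c)
print(r.sense()['eef_pos'])
E
```

```text
(499.3678894042969, -284.932373046875) 17.32196044921875 1964 270.7741515345334 ((499.25897216796875, -284.80908203125), (32.775413513183594, 33.407737731933594), 5.396886348724365) delta [ -0.1678894  -49.06762695]
(500.7323913574219, -411.8468933105469) 17.116722106933594 2002 271.41720565153116 ((500.7152099609375, -411.6038513183594), (33.2640380859375, 32.59247970581055), 89.23656463623047) delta [-1.53239136 77.84689331]
[ 500.86463702 -409.53800297  264.434013  ]
```

```bash
python3 -m inch '[[0,0,0,0.6,0,0,0.8],[0,0,0,0.98,-0.02,0,0.8],[0,0,0,0.9,-0.02,0,0.8],[0,0,0,0.63,-0.02,0.5,0.8],[0,0,0,0,0,0.9,0.8],[0,0,0,0,0,0.9,0.8],[0,0,0,0,0,0.9,0.8],[0,0,0,0,0,0.9,0.8]]'
python3 -m inch '[[0,0,0,0,0,0.5,0.8],[0,0,0,0,0,0.2,0.8],[0,0,0,0,0,0,0.8],[0,0,0,0,0,0,0.8]]'
python3 - <<'E'
from h import *
d=snap('wrist')
P=cloud(d,236,326,245,345)
g=d['pixels'][P[:,4].astype(int),P[:,3].astype(int)].min(1);z=r.sense()['eef_pos'];print(z)
Q=P[(abs(P[:,2]-z[2]-7)<7)&(g>150)]
c,rad=cv2.minEnclosingCircle(Q[:,:2].astype(np.float32));print(c,rad,len(Q),np.median(Q[:,2]),'delta',np.array([499.2,-334])-c)
E
```

```text
clock: 8.72
eef_pos: [499.1, -330.7, 161.9]
tcp_rot: [3.141, -0.0, 1.576]
contact_force: [0.2, 0.4, -2.1]
opening: 0.386
grasp_force: 49.9
clock: 9.05
eef_pos: [499.6, -332.8, 145.6]
tcp_rot: [3.141, 0.0, 1.574]
contact_force: [0.1, -0.7, 0.3]
opening: 0.392
grasp_force: 49.9
[ 499.84619031 -333.17323432  146.04915551]
(498.9266357421875, -334.8013000488281) 17.106643676757812 1942 152.73415473727135 delta [0.27336426 0.80130005]
```

```bash
python3 -m inch '[[0,0,0,0.02,0,0.2,0.8],[0,0,0,0,0,0.2,0.8],[0,0,0,0,0,0.12,0.8],[0,0,0,0,0,0.12,0.8],[0,0,0,0,0,0,0.8]]'
python3 -m inch '[[0,0,0,0,0,0.1,0.8],[0,0,0,0,0,0.1,0.8],[0,0,0,0,0,0,0.8]]'
```

```text
clock: 9.52
eef_pos: [498.7, -332.4, 128.1]
tcp_rot: [-3.141, -0.001, 1.574]
contact_force: [-0.4, -0.2, -1.7]
opening: 0.391
grasp_force: 49.9
clock: 9.77
eef_pos: [498.9, -332.5, 123.3]
tcp_rot: [-3.141, -0.0, 1.574]
contact_force: [0.5, 0.1, -1.4]
opening: 0.393
grasp_force: 49.9
```

```bash
python3 -m inch '[[0,0,0,0,0,0.1,0.8],[0,0,0,0,0,0.1,0.8],[0,0,0,0,0,0.1,0.8],[0,0,0,0,0,0,0.8]]'
python3 -m inch '[[0,0,0,0,0,0.1,0.8],[0,0,0,0,0,0.1,0.8],[0,0,0,0,0,0.1,0.8],[0,0,0,0,0,0.1,0.8],[0,0,0,0,0,0,0.8]]'
```

```text
clock: 10.1
eef_pos: [499.0, -332.4, 115.7]
tcp_rot: [-3.141, -0.0, 1.574]
contact_force: [0.9, 0.5, -1.4]
opening: 0.388
grasp_force: 49.9
clock: 10.52
eef_pos: [499.0, -332.4, 105.7]
tcp_rot: [-3.141, -0.0, 1.574]
contact_force: [-0.5, -0.3, -2.0]
opening: 0.389
grasp_force: 49.9
```

```bash
python3 -m inch '[[0,0,0,0,0,0.1,0.8],[0,0,0,0,0,0.1,0.8],[0,0,0,0,0,0.06,0.8],[0,0,0,0,0,0,0.8]]'
python3 -m inch '[[0,0,0,0,0,0.06,0.8],[0,0,0,0,0,0.06,0.8],[0,0,0,0,0,0,0.8]]'
```

```text
clock: 10.85
eef_pos: [499.0, -332.4, 99.4]
tcp_rot: [-3.141, -0.0, 1.574]
contact_force: [0.6, 0.4, -2.2]
opening: 0.388
grasp_force: 49.9
clock: 11.1
eef_pos: [499.0, -332.5, 96.5]
tcp_rot: [-3.141, -0.0, 1.574]
contact_force: [0.4, 0.2, -1.6]
opening: 0.391
grasp_force: 49.9
```

```bash
python3 -m inch '[[0,0,0,0,0,0.06,0.8],[0,0,0,0,0,0.06,0.8],[0,0,0,0,0,0,0.8]]'
```

```text
clock: 11.35
eef_pos: [499.2, -332.7, 95.9]
tcp_rot: [3.141, 0.0, 1.574]
contact_force: [-7.9, 4.2, 21.6]
opening: 0.39
grasp_force: 51.9
```

Contact on the shelf came at full depth with no resistance on the way down, so it fits pin on the right stand. I let go, rise and check.

```bash
python3 -m inch '[[0,0,0,0,0,0,0.3],[0,0,0,0,0,0,0.3],[0,0,0,0,0,0,0.2],[0,0,0,0,0,0,0.2],[0,0,0,0,0,0,0.2],[0,0,0,0,0,0,0.2]]'
python3 -m inch '[[0,0,0,0,0,-0.3,0.2],[0,0,0,0,0,-0.6,0.2],[0,0,0,0,0,-0.95,0.2],[0,0,0,0,0,-0.95,0.2],[0,0,0,0,0,-0.95,0.2],[0,0,0,0,0,-0.95,0.2],[0,0,0,0,0,-0.95,0.2],[0,0,0,0,0,-0.95,0.2]]'
python3 - <<'E'
from h import *
d=snap('top');P=cloud(d,405,450,205,245);Q=P[(P[:,2]>85)&(P[:,2]<125)]
print(len(Q),np.percentile(Q,[1,50,99],axis=0).round(1))
d=snap('wrist','w4.png')
E
```

```text
clock: 11.85
eef_pos: [499.1, -332.5, 93.6]
tcp_rot: [-3.141, -0.0, 1.574]
contact_force: [0.4, -0.5, -0.4]
opening: 0.8
grasp_force: 0.0
clock: 12.52
eef_pos: [499.0, -332.4, 260.6]
tcp_rot: [3.141, 0.0, 1.574]
contact_force: [0.6, 0.3, -0.8]
opening: 0.796
grasp_force: 0.0
155 [[ 485.1 -348.8   86.   418.   216. ]
 [ 500.7 -332.8   99.4  425.   222. ]
 [ 516.6 -316.3  105.6  432.5  228. ]]
```

View pics/w4.png

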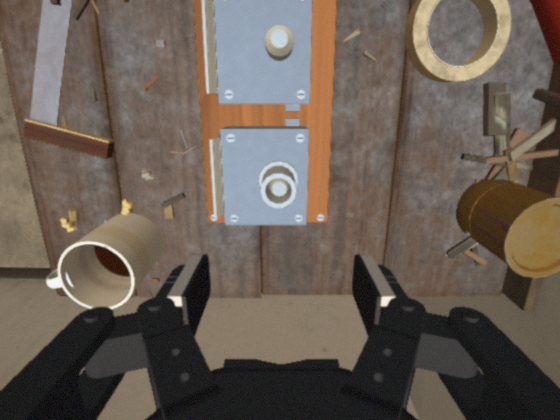

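The bush sits flange down on the right stand, with its ring at (278,180) and the pin tip inside it. The left pin at (278,40) is empty. Next comes the label holder.

```bash
python3 -m inch '[[0,0,0,0.5,-0.03,0,0],[0,0,0,0.96,-0.03,0,0],[0,0,0,0.96,-0.03,0,0],[0,0,0,0.96,-0.03,0,0],[0,0,0,0.96,-0.03,0,0],[0,0,0,0.96,-0.03,0,0],[0,0,0,0.96,-0.03,0,0],[0,0,0,0.96,-0.03,0,0]]'
python3 -m inch '[[0,0,0,0.96,-0.03,0,0],[0,0,0,0.96,-0.03,0,0],[0,0,0,0.96,-0.03,0,0],[0,0,0,0.96,-0.03,0,0],[0,0,0,0.96,-0.03,0,0],[0,0,0,0.96,-0.03,0,0],[0,0,0,0.96,-0.03,0,0],[0,0,0,0.96,-0.03,0,0]]'
python3 -m inch '[[0,0,0,0.96,-0.03,0,0],[0,0,0,0.96,-0.03,0,0],[0,0,0,0.96,-0.03,0,0],[0,0,0,0.5,0,0,0],[0,0,0,0,0,0,0],[0,0,0,0,0,0,0]]'
python3 - <<'E'
from h import *
d=snap('wrist','w5.png');print(r.sense()['eef_pos'])
P=cloud(d,200,360,30,230);Q=P[(P[:,2]>72)&(P[:,2]<92)&(abs(P[:,0]-485)<25)]
print(len(Q),np.percentile(Q,[0,1,50,99,100],axis=0).round(1))
print(cv2.minAreaRect(Q[:,:2].astype(np.float32)))
E
```

```text
clock: 13.28
eef_pos: [491.2, -150.0, 257.6]
tcp_rot: [-3.139, -0.001, 1.574]
contact_force: [0.1, -0.4, 0.4]
opening: 1.002
grasp_force: 0.0
clock: 13.95
eef_pos: [484.3, 41.5, 257.7]
tcp_rot: [-3.139, 0.0, 1.574]
contact_force: [-0.1, -0.6, 0.0]
opening: 1.002
grasp_force: 0.0
clock: 14.45
eef_pos: [482.6, 124.6, 258.1]
tcp_rot: [-3.14, 0.001, 1.576]
contact_force: [0.1, -1.1, 0.2]
opening: 0.998
grasp_force: 0.0
[482.75004488 124.06250724 258.21302647]
1164 [[478.6 174.8  74.7 278.   40. ]
 [478.6 175.9  75.9 278.   41. ]
 [484.  216.1  79.7 284.   86. ]
 [489.5 252.6  81.9 290.  132. ]
 [489.7 253.8  82.2 290.  133. ]]
((484.15753173828125, 214.34388732910156), (10.916065216064453, 78.98112487792969), 0.2376541942358017)
```

View pics/w5.png

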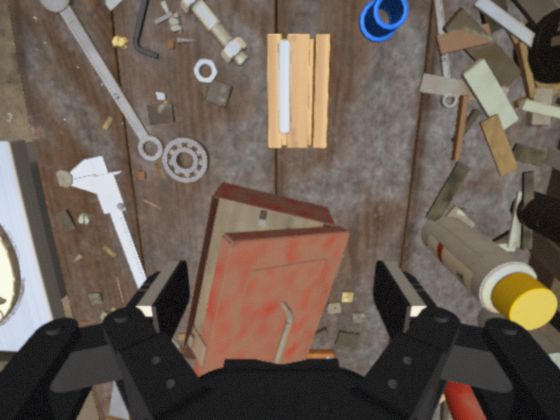

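The holder's bead is a clean strip at (285,87) in the block's front slot, running along world y. The red box ends near row 185, well clear of the gripper.

```bash
python3 -m inch '[[0,0,0,0.6,0,0,0],[0,0,0,0.95,0.02,0,0],[0,0,0,0.95,0.02,0,0],[0,0,0,0.7,0,0,0],[0,0,0,0.42,0,0.5,0],[0,0,0,0,0,0.95,0],[0,0,0,0,0,0.95,0],[0,0,0,0,0,0.95,0]]'
python3 -m inch '[[0,0,0,0,0,0.95,0],[0,0,0,0,0,0.95,0],[0,0,0,0,0,0.95,0],[0,0,0,0,0,0.7,0],[0,0,0,0,0,0.46,0],[0,0,0,0,0,0,0],[0,0,0,0,0,0,0]]'
```

```text
clock: 15.17
eef_pos: [483.7, 213.8, 173.3]
tcp_rot: [-3.141, 0.001, 1.574]
contact_force: [0.6, 0.5, 0.2]
opening: 1.0
grasp_force: 0.0
clock: 15.75
eef_pos: [483.8, 214.1, 74.3]
tcp_rot: [-3.14, 0.001, 1.574]
contact_force: [0.0, 0.8, 0.2]
opening: 0.998
grasp_force: 0.0
```

```bash
python3 -m inch '[[0,0,0,0,0,0,0.7],[0,0,0,0,0,0,0.8],[0,0,0,0,0,0,0.9],[0,0,0,0,0,0,1],[0,0,0,0,0,0,1],[0,0,0,0,0,0,1],[0,0,0,0,0,0,1],[0,0,0,0,0,0,1]]' 40
python3 -m inch '[[0,0,0,0,0,0,1],[0,0,0,0,0,0,1],[0,0,0,0,0,0,1],[0,0,0,0,0,0,1]]' 100
```

```text
clock: 16.42
eef_pos: [484.4, 215.1, 75.2]
tcp_rot: [3.141, -0.0, 1.574]
contact_force: [-0.0, 0.0, 5.0]
opening: 0.106
grasp_force: 42.2
clock: 16.75
eef_pos: [484.5, 215.1, 75.3]
tcp_rot: [3.141, -0.0, 1.574]
contact_force: [-0.0, -0.7, 6.7]
opening: 0.1
grasp_force: 97.6
```

```bash
python3 -m inch '[[0,0,0,0,0,-0.4,1],[0,0,0,0,0,-0.9,1],[0,0,0,0,0,-0.98,1],[0,0,0,0,0,-0.98,1],[0,0,0,0,0,-0.98,1],[0,0,0,0,0,-0.98,1],[0,0,0,0,0,-0.98,1],[0,0,0,0,0,-0.98,1]]'
python3 -m inch '[[0,0,0,0,0,-0.8,1],[0,0,0,0,0,0,1],[0,0,0,0,0,0,1]]'
python3 - <<'E'
from h import *
d=snap('scene');b=cv2.resize(d['pixels'][100:270,130:330,::-1],None,fx=2,fy=2,interpolation=cv2.INTER_CUBIC)
w=snap('wrist');c=w['pixels'][180:380,200:360,::-1];c=cv2.resize(c,(272,340))
cv2.imwrite('pics/x1.png',np.hstack([b,c]))
P=cloud(w,225,335,200,400);z=r.sense()['eef_pos'];print(z)
Q=P[(abs(P[:,2]-z[2]-5)<12)]
print(len(Q),np.percentile(Q,[0,1,50,99,100],axis=0).round(1))
E
```

```text
clock: 17.42
eef_pos: [483.5, 214.7, 256.0]
tcp_rot: [-3.141, 0.0, 1.574]
contact_force: [1.1, 1.3, -1.2]
opening: 0.098
grasp_force: 98.2
clock: 17.67
eef_pos: [484.3, 215.0, 275.5]
tcp_rot: [3.14, -0.001, 1.574]
contact_force: [0.3, 0.8, -1.0]
opening: 0.091
grasp_force: 98.2
[483.32407203 214.59812053 273.47281394]
5744 [[465.9 176.8 266.5 237.  200. ]
 [467.1 179.4 267.5 242.  202. ]
 [483.4 224.1 278.8 281.  276.5]
 [499.9 253.5 290.2 320.  360. ]
 [501.1 254.2 290.5 325.  363. ]]
```

View pics/x1.png

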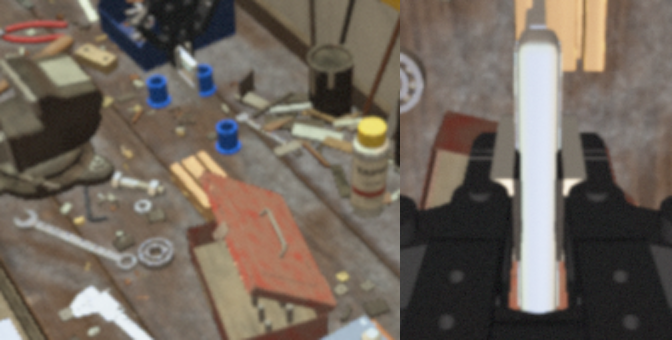

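The left part shows the holder hanging from the gripper near scene pixel (223,130). The right part shows the bead held squarely between the pads. I'll check which way the card faces from scene-camera colours once the holder is over the stand.

```bash
python3 -m inch '[[0,0,0,-0.5,-0.085,0,1],[0,0,0,-0.955,-0.085,0,1],[0,0,0,-0.955,-0.085,0,1],[0,0,0,-0.955,-0.085,0,1],[0,0,0,-0.955,-0.085,0,1],[0,0,0,-0.955,-0.085,0,1],[0,0,0,-0.955,-0.085,0,1],[0,0,0,-0.955,-0.085,0,1]]'
python3 -m inch '[[0,0,0,-0.955,-0.085,0,1],[0,0,0,-0.955,-0.085,0,1],[0,0,0,-0.955,-0.085,0,1],[0,0,0,-0.955,-0.085,0,1],[0,0,0,-0.955,-0.085,0,1],[0,0,0,-0.955,-0.085,0,1],[0,0,0,-0.955,-0.085,0,1],[0,0,0,-0.955,-0.085,0,1]]'
python3 -m inch '[[0,0,0,-0.955,-0.085,0,1],[0,0,0,-0.955,-0.085,0,1],[0,0,0,-0.955,-0.085,0,1],[0,0,0,-0.955,-0.085,0,1],[0,0,0,-0.955,-0.085,0,1],[0,0,0,-0.955,-0.085,0,1],[0,0,0,-0.955,-0.085,0,1],[0,0,0,-0.45,0,0,1]]'
python3 -m inch '[[0,0,0,0,0,0,1],[0,0,0,0,0,0,1]]'
cat >> h.py <<'E'
def proj(d,X):
    h=d['pixels'].shape[0]; f=h/2/np.tan(np.radians(float(d['vertical_fov']))/2)
    K=np.array([[f,0,float(d['cx'])],[0,f,float(d['cy'])],[0,0,1]]);W=np.linalg.inv(d['cam_to_world'])
    return cv2.projectPoints(np.array(X,float).reshape(-1,3),cv2.Rodrigues(W[:3,:3])[0],W[:3,3],K,np.array(d['dist'],float))[0][:,0]
E
python3 - <<'E'
from h import *
d=snap('scene');e=r.sense()['eef_pos'];print(e)
for dz in (70,62,54,46,43,38,32,26,20,12,5):
  row=[]
  for y in(-35,-25,-12,0,12,25,35):
    u,v=proj(d,[e[0]-2,e[1]+y,e[2]-67+dz])[0]; row.append(d['pixels'][int(round(v)),int(round(u))].tolist())
  print(dz,row)
for y in(0,): 
  u,v=proj(d,[e[0]-2,e[1],e[2]-67+43])[0]; print(u,v,world(d,u,v))
E
```

```text
clock: 18.43
eef_pos: [466.3, 33.4, 273.1]
tcp_rot: [-3.139, 0.0, 1.574]
contact_force: [0.9, 0.5, -0.7]
opening: 0.096
grasp_force: 98.2
clock: 19.1
eef_pos: [449.8, -157.2, 273.1]
tcp_rot: [-3.139, -0.001, 1.574]
contact_force: [-0.7, 0.8, -1.8]
opening: 0.097
grasp_force: 98.2
clock: 19.77
eef_pos: [435.4, -336.5, 273.0]
tcp_rot: [-3.14, -0.0, 1.573]
contact_force: [-0.2, 0.2, -0.7]
opening: 0.092
grasp_force: 98.2
clock: 19.93
eef_pos: [436.2, -334.1, 273.3]
tcp_rot: [-3.14, -0.002, 1.573]
contact_force: [-0.4, 0.5, -0.9]
opening: 0.095
grasp_force: 98.2
[ 436.40318395 -333.4822832   273.53183804]
70 [[211, 221, 219], [218, 227, 231], [209, 221, 224], [34, 36, 34], [56, 58, 54], [48, 48, 46], [158, 169, 172]]
62 [[162, 165, 155], [176, 179, 174], [157, 155, 146], [62, 59, 54], [42, 43, 42], [62, 62, 61], [145, 147, 136]]
54 [[114, 110, 96], [151, 141, 128], [128, 128, 125], [82, 79, 71], [20, 21, 23], [60, 61, 59], [121, 119, 107]]
46 [[121, 113, 99], [143, 134, 113], [134, 126, 108], [87, 83, 75], [32, 35, 33], [26, 24, 26], [48, 50, 44]]
43 [[119, 113, 101], [142, 132, 113], [141, 132, 112], [87, 85, 77], [30, 29, 30], [26, 27, 24], [48, 50, 44]]
38 [[120, 115, 104], [145, 138, 121], [150, 143, 127], [90, 87, 78], [29, 30, 30], [25, 26, 26], [28, 26, 26]]
32 [[117, 114, 106], [156, 154, 150], [167, 167, 165], [112, 109, 100], [38, 38, 40], [26, 28, 24], [27, 28, 26]]
26 [[106, 100, 91], [131, 130, 117], [117, 112, 107], [109, 107, 98], [58, 57, 52], [72, 66, 60], [28, 27, 28]]
20 [[106, 100, 92], [108, 104, 94], [108, 103, 95], [109, 104, 94], [98, 94, 85], [95, 90, 81], [73, 70, 63]]
12 [[108, 102, 92], [112, 106, 97], [106, 102, 92], [110, 103, 93], [110, 107, 98], [111, 106, 96], [106, 101, 90]]
5 [[116, 116, 115], [127, 132, 133], [95, 91, 82], [101, 96, 88], [133, 137, 141], [119, 118, 114], [115, 115, 112]]
331.9455634658714 277.8592653595006 [ 425.82247984 -342.12152552  266.43796463]
```

Seen from the scene camera, the −x face has a cream panel from about 30 mm up, framed by brighter metal, with plain plate below. So the card already faces front and no turn is needed. I descend to just above the mouth.

```bash
python3 -m inch '[[0,0,0,0,-0.04,0.5,1],[0,0,0,0,0,0.95,1],[0,0,0,0,0,0.95,1],[0,0,0,0,0,0.95,1],[0,0,0,0,0,0.95,1],[0,0,0,0,0,0.8,1],[0,0,0,0,0,0.4,1],[0,0,0,0,0,0.2,1]]'
python3 -m inch '[[0,0,0,0,0,0,1],[0,0,0,0,0,0,1]]'
python3 - <<'E'
from h import *
w=snap('wrist');P=cloud(w,180,345,120,300)
print(r.sense()['eef_pos'])
S=P[(P[:,2]>52)&(P[:,2]<64)&(P[:,1]>-292)&(P[:,0]<470)]
for y in(-290,-285,-282):
  s=S[abs(S[:,1]-y)<2]; print(y,len(s),np.sort(s[:,0].round(1))[:12])
B=P[(P[:,2]>122)&(P[:,2]<150)&(P[:,1]>-312)];print(np.percentile(B[:,:3],[1,50,99],axis=0).round(1))
H=P[(P[:,2]>120)&(P[:,2]<140)&(P[:,1]>-315)&(abs(P[:,0]-435)<10)];print(len(H),np.percentile(H[:,:3],[1,50,99],axis=0).round(1))
E
```

```text
clock: 20.65
eef_pos: [435.4, -332.7, 130.4]
tcp_rot: [-3.139, -0.002, 1.575]
contact_force: [0.3, 0.4, -0.5]
opening: 0.091
grasp_force: 98.2
clock: 20.82
eef_pos: [436.5, -334.2, 132.6]
tcp_rot: [3.141, 0.001, 1.575]
contact_force: [0.2, -0.8, 0.1]
opening: 0.096
grasp_force: 98.2
[ 436.72321871 -334.48966268  132.93786461]
-290 312 [439.3 439.3 439.3 439.8 439.8 439.8 439.8 439.9 439.9 440.4 440.4 440.4]
-285 338 [439.8 439.8 439.8 439.8 439.8 439.8 439.8 440.3 440.4 440.4 440.4 440.4]
-282 196 [439.8 439.8 439.8 440.3 440.4 440.4 440.4 440.9 441.  441.  441.  441.5]
[[ 430.6 -311.7  123.2]
 [ 435.9 -301.9  136.7]
 [ 441.5 -295.   138.6]]
1522 [[ 430.6 -314.8  122.3]
 [ 436.2 -303.3  136.7]
 [ 441.5 -295.   138.6]]
```

```bash
python3 -m inch '[[0,0,0,0,-0.03,0.15,1],[0,0,0,0,0,0.15,1],[0,0,0,0,0,0.15,1],[0,0,0,0,0,0.15,1],[0,0,0,0,0,0,1]]'
python3 -m inch '[[0,0,0,0,0,0.1,1],[0,0,0,0,0,0.1,1],[0,0,0,0,0,0.1,1],[0,0,0,0,0,0,1]]'
```

```text
clock: 21.28
eef_pos: [436.3, -334.8, 116.8]
tcp_rot: [3.139, 0.001, 1.574]
contact_force: [3.9, 0.4, 0.3]
opening: 0.098
grasp_force: 98.3
clock: 21.62
eef_pos: [436.7, -335.0, 109.7]
tcp_rot: [3.139, 0.002, 1.574]
contact_force: [6.4, -1.3, 0.6]
opening: 0.096
grasp_force: 98.3
```

```bash
python3 -m inch '[[0,0,0,0,0,0.1,1],[0,0,0,0,0,0.1,1],[0,0,0,0,0,0.1,1],[0,0,0,0,0,0.1,1],[0,0,0,0,0,0,1]]'
python3 -m inch '[[0,0,0,0,0,0.06,1],[0,0,0,0,0,0.06,1],[0,0,0,0,0,0,1]]'
```

```text
clock: 22.03
eef_pos: [436.8, -335.0, 99.6]
tcp_rot: [3.139, 0.002, 1.574]
contact_force: [6.3, -1.5, -1.5]
opening: 0.096
grasp_force: 98.2
clock: 22.28
eef_pos: [436.9, -335.1, 96.8]
tcp_rot: [3.138, 0.002, 1.574]
contact_force: [7.2, -0.3, 0.7]
opening: 0.095
grasp_force: 98.5
```

```bash
python3 -m inch '[[0,0,0,0,0,0.05,1],[0,0,0,0,0,0.05,1],[0,0,0,0,0,0.04,1],[0,0,0,0,0,0,1]]'
```

```text
clock: 22.62
eef_pos: [436.9, -335.1, 93.4]
tcp_rot: [3.138, 0.002, 1.574]
contact_force: [5.3, -0.1, 2.1]
opening: 0.098
grasp_force: 98.8
```

```bash
python3 -m inch '[[0,0,0,0,0,0.04,1],[0,0,0,0,0,0,1]]'
```

```text
clock: 22.78
eef_pos: [437.2, -335.2, 93.2]
tcp_rot: [3.138, 0.002, 1.574]
contact_force: [5.8, 0.8, 11.6]
opening: 0.097
grasp_force: 100.0
```

```bash
python3 -m inch '[[0,0,0,0,0,0.04,1],[0,0,0,0,0,0.02,1],[0,0,0,0,0,0,1],[0,0,0,0,0,0,1],[0,0,0,0,0,0,1],[0,0,0,0,0,0,1]]'
python3 - <<'E'
from h import *
w=snap('wrist');P=cloud(w,215,345,100,300);s=r.sense();print(s['eef_pos'],s['contact_force'])
B=P[(P[:,2]>85)&(P[:,2]<112)&(P[:,1]>-315)&(abs(P[:,0]-437)<9)];print(len(B),np.percentile(B[:,:3],[1,50,99],axis=0).round(1))
t=snap('top');P=cloud(t,405,450,205,235);Q=P[(P[:,2]>85)&(P[:,2]<125)&(abs(P[:,0]-500)<25)];print(len(Q),len(Q) and np.percentile(Q[:,:3],[1,50,99],axis=0).round(1))
E
```

```text
clock: 23.28
eef_pos: [437.5, -335.4, 93.1]
tcp_rot: [3.137, 0.003, 1.574]
contact_force: [2.1, 3.5, 27.9]
opening: 0.098
grasp_force: 102.7
[ 437.52075272 -335.37624418   93.12511404] [ 1.0349333   4.9444518  27.61889419]
1422 [[ 431.6 -314.7   86.1]
 [ 437.2 -304.    97.4]
 [ 442.5 -296.1   99.2]]
124 [[ 483.7 -347.2   85.4]
 [ 502.7 -328.4   98.2]
 [ 516.3 -317.1  107.2]]
```

Home: the bead top is at about 98 mm, centred, with a steady 28 N pressing down and 100 N of grip. I hand it in.

```bash
python3 -c "from rig import r; print(r.sign_off())"
```

```text
the job is handed in; nothing more can be done
None
```

The bush is fully home on the thinner pin (right-hand stand), and the label holder is gripped and pressed home behind that stand's lip at about 28 N, card to the front; handed in at about 23 s, with no verdict returned.

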